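# Load the chain tensioner in a timing case

### The job

Take the orange tensioner rail out from under the low shelf, set its eye right down on the pivot pin in the timing case with its free end swung out clear of the retaining tongue, and let go so that it lies flat. Then push its free end so that it pivots on the pin, in under the tongue and against the tensioner, until the sprung plunger catches and stays pressed in with the rail lying home beside it. Leave the other things on the bench where they are.

Things in the scene. Friction and masses are not known exactly. Their poses are not given: they have to be found in the camera images.
- rail: loose tensioner rail: orange plastic arm with black shoe, right way up, 22 mm tall, 0.16 kg. Origin: under the centre of its eye, a ring 34 mm across with an upright 16 mm hole right through. x runs from eye to free end (172 mm), z up. It starts on the bench with only the first 40 to 50 mm from the eye centre sticking out from under the low shelf, eye foremost
- rail_mid (a point): underside of the rail's arm 85 mm from the eye centre, on its centre line (x 85, y 6 mm in the rail's frame). The arm is 14 mm thick with upright sides and gently bowed: centre line y = 6 mm x (1 - ((x-85)/85)^2), so 0 at both ends. +y: black shoe side, -y: side that meets the plunger
- rail_tip (a point): underside of the rail near its free end, 165 mm from the eye centre along the rail's x, 7 mm short of the end
- case: fixed aluminium timing case, an open tray 280 mm (x) by 218 mm (y), floor 10 mm and rim 42 mm above the bench; origin on the bench under its centre. Crank nose 26 mm across, 40 mm tall, at x 95, y 40 mm; flat cam boss 64 mm across, 6 mm over the floor, at x -88, y 58 mm; hold-down dogs 51 mm tall outside both short ends; the +y side is otherwise clear
- pivot (a point): foot of the pivot pin on the case floor; axes are the case's. Pin 13 mm across, 33 mm tall, the last 7 mm a cone. +x: heading (pin to free end) of the rail when home, +y: side it swings out to, up to 0.75 rad. A wall (inner radius 25, outer 32 mm, 32 mm tall) rings the pin, open only from -22 to +62 deg about +x: no room for fingers beside the rail within 40 mm of the pin
- tongue (a point): free end of the cast retaining tongue, at its underside, 26 mm over the case floor (x 70, y 20 mm from the pivot); the tongue is 18 mm wide in x, 7 mm thick, and overhangs from here to -y, where its post stands. The rail slides under it, and can be lowered past it only when swung out by 0.4 rad or more
- plunger_nose (a point): round front of the tensioner's sprung plunger, 14 mm across, 11 mm over the case floor, pointing to the case's +y out of a dark block 30 mm tall. From the pivot: x 110 mm, y 9.5 mm when fully out
- plunger (a joint): how far the plunger is pressed in, m: 0 out, 0.015 end stop. Spring 5 N at 0, 10 N at the end; its catch adds 1 to 3 N in the first 6 mm. Past 0.011 the brass catch on the block drops and holds it near 0.011; let go sooner, it springs out and pushes the rail back. The rail touches it when swung out about 0.1 rad and holds it at the catch at 0 rad
- shelf: fixed low grey steel shelf on dark feet, 220 mm (x) by 340 mm (y); origin on the bench under its centre, front edge 110 mm to its -x. Board: underside 36 mm, top 44 mm above the bench. Three blue stock bins 55 mm tall stand on it, 118 mm behind the front edge
- guide: the other part under the shelf, to be left alone: a straight green and black chain guide, 170 mm long, 22 mm tall, 12 mm thick, with a 20 mm boss at each end; origin under the boss that sticks out in front, x along it
- spanner: spanner lying on the bench, 170 mm long along x, leave alone
- paint_brush: paint brush lying on the bench, 190 mm long along x, leave alone
- sprocket: loose steel cam sprocket lying flat, 104 mm in diameter, 20 mm tall, origin under its centre, leave alone
- tape: roll of masking tape lying flat, 90 mm in diameter, 24 mm tall, origin under its centre, leave alone
- paint_tin: paint tin, 108 mm in diameter, 135 mm tall, origin under its centre, leave alone
- oil_filter: blue oil filter standing up, 76 mm in diameter, 90 mm tall, origin under its centre, leave alone

How it is judged:
By the outcome, as a careful person would: the job done as asked, in the order asked, and still so for the second after the job is handed in, with the robot touching nothing.
It also fails if it takes over 58 s, if anything falls off the work surface, if the arm or the gripper's body presses on something with over 40 N, if the wrist force passes 120 N, or if a joint passes its speed limit or range.

### The arm

A 7-joint arm with a two-finger parallel gripper is mounted at the origin on the work surface. World frame = base frame: x ahead of the robot, y to its left, z up, the work surface at z = 0. Lengths are in m, angles in rad, forces in N, time in s.
With the tool pointing down it reaches from about 0.35 to 0.9 m from the base axis. Payload 8.1 kg.
Tool frame: the origin (TCP) lies at the centre of the arm's flange, where the gripper is bolted on; the fingertips stand 178 mm ahead of it and the grasp point (between the pads) lies 159 mm ahead of it; z points along the fingers, y is the direction in which the jaws open and shut (so a half turn about z gives the same grasp; the last joint's range is limited). The gripper opens to 92 mm and grips with 3 to 60 N. Pads are 19 mm wide; open, the fingers measure 130 mm over their backs; the gripper's body (75 mm by 190 mm) begins 47 mm behind the grasp point.
Start: joints at [-1.437, 0.434, 0.025, 1.573, -0.012, 1.134, -0.075], TCP at [0.147, 0.608, 0.405] pointing down, gripper open.
Joint ranges: [-2.62, 2.62], [-0.44, 2.09], [-1.27, 1.32], [0.08, 2.57], [-1.32, 4.46], [0.12, 2], [-2.74, 2.74]. Speed limits (rad/s): [2.22, 2.22, 3.01, 3.01, 3.14, 3.14, 3.14].

### API

Orientations are given as a rotation vector (axis times angle).
In Python, from cell import arm gives the robot as it stands. The module is installed in compiled form; this text tells all that it offers.
- The arm moves only by the tool move_arm, never from a script. Its argument "steps" is a list of rows, each a list of 4 numbers: the shift along the tool's x, y, z in mm, then the turn about the tool's z in rad. In form: [[x, y, z, twist], ...]. A call has 1 to 20 rows; each row is the pose to reach, as a shift and turn from the pose commanded when the call began, along the tool's axes at that moment; what a row does not reach only later rows make up. A row lasts 1/8 s, in which the tool goes at most 62.5 mm and 10.7 degrees, less where a joint would pass 70% of its speed; a pose out of reach is approached as far as the arm can. A call with a gripper value outside its range is refused whole. "grip" is the finger opening in mm, from 0 to 91.8, set as the call begins (left out, the last holds). The fingers move at their own pace and stop on an object; "grip_force" is the grip in N (left out, the last holds). Time passes only in rows, so rows that repeat a pose let the fingers close. It gives the time, the measured TCP pose, the force and the opening at its end, in the units of the state.
- arm.observe(): the state, without advancing time (a new reading comes with each control period).
- arm.get_image(name): name is "scene" or "top" or "wrist"; returns the picture (420x560x3 uint8, red, green, blue); there is no depth.
- arm.camera_info(name): a dict with "mtx" (3x3 intrinsics, pixels), "pose" (4x4, takes a point from camera to world coordinates); the wrist camera has in their place "T_tool_cam" (4x4, takes a point from camera to tool coordinates, whose origin is the TCP and whose axes are the flange's). Camera axes: x right, y down, z forward; pixel columns grow to the right and rows downward; lengths in m; the calibration is good to about 2 mm. The wrist camera is an equidistant fisheye: a pixel r from the principal point sees the ray r / f radians off the axis. A picture is of the moment at which its call begins: read the wrist's pose just before it. camera_info takes no time and is no camera call.
- arm.sign_off(): hands the job in, once; it reports no verdict.
The state is a dict: "clock": time; "joints": joint angles; "dq": joint speeds; "joint_efforts": joint torques, N m; "position": TCP position; "ee_rot": TCP orientation; "force": force on the tool from outside, world axes, zero at the start; "ft_torque": the same for the moment, N m; "width": opening from 0.0 (shut) to 1.0 (fully open).
Only numpy, scipy, OpenCV 4.12 (cv2) and the standard library are available. Lean on these libraries where they do the work, as an engineer would, in place of code of your own. Each camera call takes 0.05 s, during which the arm holds its last target.

## Working session

There is one attempt and no reset: what is moved stays moved. The work goes in short steps, Python scripts to look and compute and a tool call to move; the robot and the scene stay as the last step left them, time stands still between calls to the robot, and variables do not carry over. Pictures are saved under pics/ and viewed, and the job is handed in when it is done.

Besides the shell and the picture viewer there is one more tool, called after ">>>" as name(argument=value, ...) on one line, values as JSON. move_arm: Moves the arm, as the interface text tells. Its arguments: {"type":"object","properties":{"steps":{"type":"array"},"grip":{"type":"number"},"grip_force":{"type":"number"}},"required":["steps"]}

```bash
mkdir -p pics; python3 - <<'E'
from cell import arm
import cv2,numpy as np
s=arm.observe(); print(s)
for n in ["scene","top","wrist"]:
    print(n,arm.camera_info(n))
    cv2.imwrite(f"pics/{n}0.png",cv2.cvtColor(arm.get_image(n),cv2.COLOR_RGB2BGR))
E
```

```text
{'clock': 0.0, 'joints': array([-1.4366182 ,  0.43525518,  0.02496926,  1.57411188, -0.01161132,
        1.13400251, -0.07511673]), 'dq': array([ 1.22634786e-03,  1.39328688e-03,  8.18312531e-05, -7.50497927e-04,
       -1.73558817e-03, -9.71515489e-05, -6.92257830e-06]), 'joint_efforts': array([-2.81878902e-04, -6.67866397e+01,  9.84570198e-01, -3.14464438e+01,
       -6.05668151e-02,  4.27112239e-02,  1.67157918e-04]), 'position': array([0.14657977, 0.60732657, 0.40391898]), 'ee_rot': array([-3.71192640e-01, -3.11952855e+00,  2.56166861e-03]), 'force': array([ 0.42211863,  0.06310644, -0.70657864]), 'ft_torque': array([ 0.02297237, -0.02096748, -0.02135651]), 'width': 1.000872181004836}
scene {'mtx': array([[383.59877664,   0.        , 277.34184722],
       [  0.        , 383.59877664, 212.50704335],
       [  0.        ,   0.        ,   1.        ]]), 'pose': array([[ 0.8967904 ,  0.35781913, -0.26025459,  0.8704049 ],
       [ 0.44231084, -0.7400543 ,  0.50663671, -0.6473182 ],
       [-0.01131822, -0.56946037, -0.82194087,  1.12161774],
       [ 0.        ,  0.        ,  0.     
[... 362 characters left out ...]
3],
       [-1.16538522e-02, -1.32169238e-01, -9.91158655e-01,
         1.34499104e+00],
       [ 0.00000000e+00,  0.00000000e+00,  0.00000000e+00,
         1.00000000e+00]])}
wrist {'mtx': array([[325.1922621 ,   0.        , 276.84194071],
       [  0.        , 325.1922621 , 208.31697373],
       [  0.        ,   0.        ,   1.        ]]), 'T_tool_cam': array([[-1.07122850e-03, -9.54626681e-01, -2.97803210e-01,
         8.07651455e-02],
       [ 9.99998955e-01, -1.31175234e-03,  6.07805426e-04,
        -4.01036519e-04],
       [-9.70871335e-04, -2.97802247e-01,  9.54627089e-01,
         2.03402035e-02],
       [ 0.00000000e+00,  0.00000000e+00,  0.00000000e+00,
         1.00000000e+00]])}
```

View pics/top0.png

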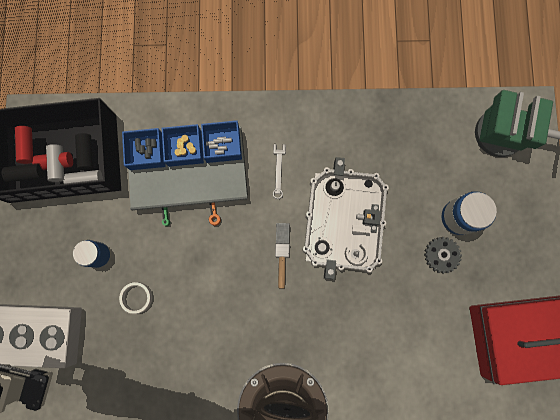

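View pics/scene0.png

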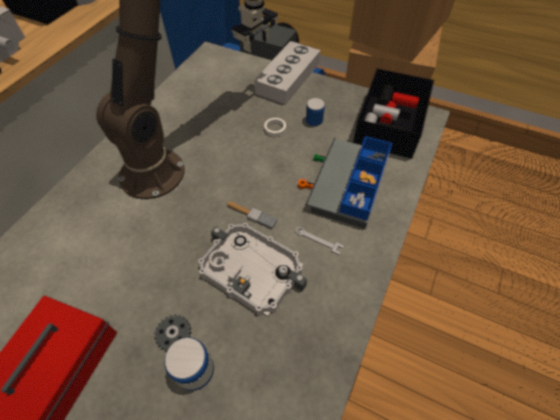

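View pics/wrist0.png

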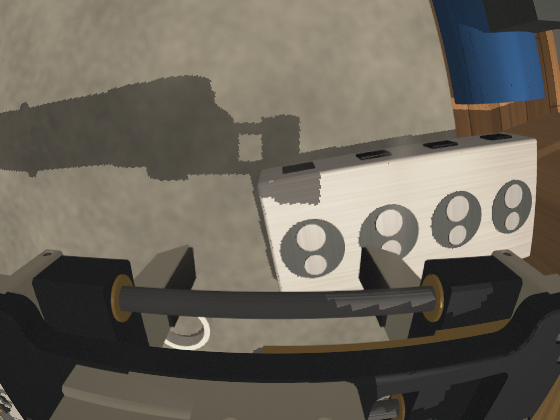

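```bash
cat > h.py <<'E'
from cell import arm
import cv2,numpy as np
from scipy.spatial.transform import Rotation as R
def ray(n,uv,pose=None):
    c=arm.camera_info(n)
    p=c['pose']; d=np.linalg.inv(c['mtx'])@np.array([uv[0],uv[1],1.]); d=p[:3,:3]@d
    return p[:3,3],d/np.linalg.norm(d)
def wray(uv,st=None):
    c=arm.camera_info('wrist'); st=st or arm.observe()
    K=c['mtx']; x=(uv[0]-K[0,2])/K[0,0]; y=(uv[1]-K[1,2])/K[1,1]; r=np.hypot(x,y)
    d=np.array([np.sin(r)*x/max(r,1e-9),np.sin(r)*y/max(r,1e-9),np.cos(r)])
    T=np.eye(4);T[:3,:3]=R.from_rotvec(st['ee_rot']).as_matrix();T[:3,3]=st['position']
    P=T@c['T_tool_cam']; return P[:3,3],P[:3,:3]@d
def plane(od,z):
    o,d=od; return o+d*(z-o[2])/d[2]
def wproj(pt,st):
    c=arm.camera_info('wrist');K=c['mtx']
    T=np.eye(4);T[:3,:3]=R.from_rotvec(st['ee_rot']).as_matrix();T[:3,3]=st['position']
    q=np.linalg.inv(T@c['T_tool_cam'])@np.append(pt,1);q=q[:3]
    th=np.arctan2(np.hypot(q[0],q[1]),q[2]);ph=np.arctan2(q[1],q[0])
    return K[0,2]+K[0,0]*th*np.cos(ph),K[1,2]+K[1,1]*th*np.sin(ph)
def tri(a,b):
    (o1,d1),(o2,d2)=a,b
    A=np.stack([d1,-d2],1);t=np.linalg.lstsq(A,o2-o1,rcond=None)[0]
    p,q=o1+t[0]*d1,o2+t[1]*d2
    return (p+q)/2,np.linalg.norm(p-q)
def pic(n,name,crop=None,k=1):
    st=arm.observe();im=cv2.cvtColor(arm.get_image(n),cv2.COLOR_RGB2BGR);cv2.imwrite(f'raw_{name}.png',im)
    if crop: x0,y0,x1,y1=crop; im=im[y0:y1,x0:x1]
    cv2.imwrite(f'pics/{name}.png',cv2.resize(im,None,fx=k,fy=k,interpolation=cv2.INTER_CUBIC)); np.save(f'st_{name}.npy',st,allow_pickle=True); return st
E
python3 - <<'E'
from h import *
im=cv2.imread('pics/top0.png')
cv2.imwrite('pics/t1.png',cv2.resize(im[150:290,290:400],None,fx=4,fy=4,interpolation=cv2.INTER_CUBIC))
cv2.imwrite('pics/t2.png',cv2.resize(im[120:240,120:290],None,fx=4,fy=4,interpolation=cv2.INTER_CUBIC))
im=cv2.imread('pics/scene0.png')
cv2.imwrite('pics/s1.png',cv2.resize(im[215:325,190:320],None,fx=5,fy=5,interpolation=cv2.INTER_CUBIC))
E
```

```text
(no output)
```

View pics/t1.png

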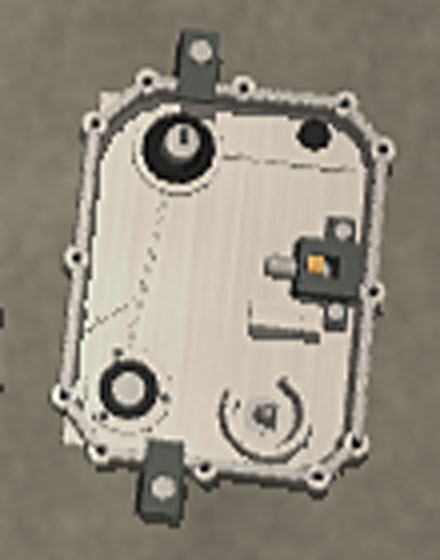

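View pics/t2.png

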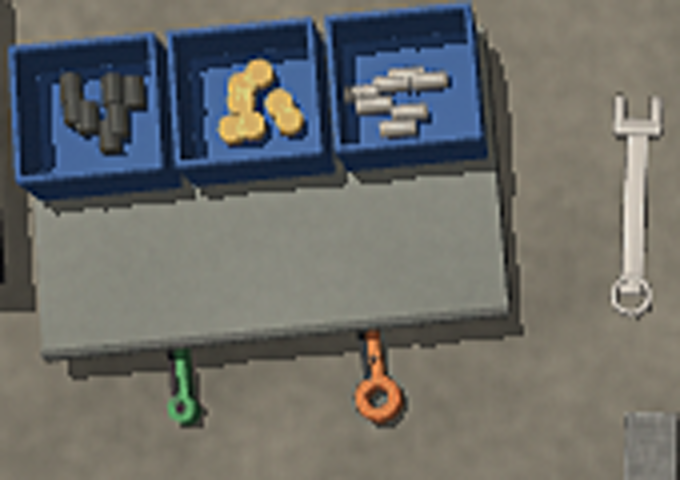

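View pics/s1.png

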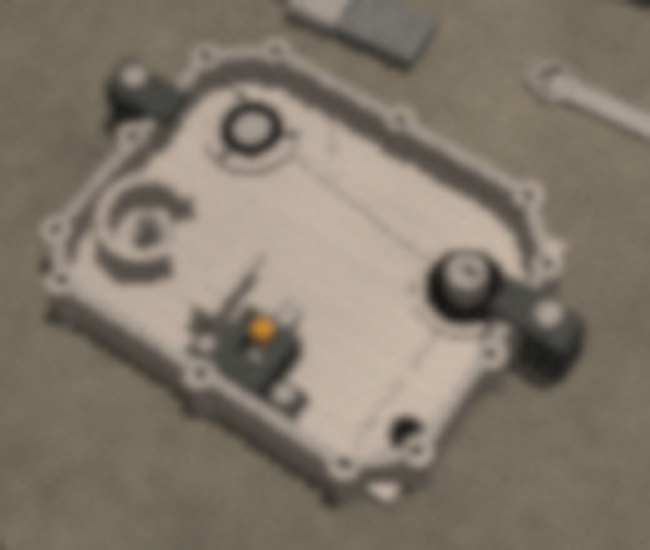

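```bash
python3 - <<'E'
from h import *
def T(z,u,v,crop,k=4): return plane(ray('top',(crop[0]+(u+.5)/k-.5,crop[1]+(v+.5)/k-.5)),z).round(4)
c1=(290,150);c2=(120,120)
print('eye',T(.022,380,398,c2)); print('arm out',T(.022,373,337,c2))
print('guide boss',T(.022,181,408,c2))
print('shelf front corners',T(.044,42,355,c2),T(.044,508,312,c2))
print('pin top',T(.043,266,411,c1));print('pin foot',T(.01,264,415,c1))
print('crank top',T(.05,182,138,c1)); print('nose',T(.021,268,267,c1))
print('tongue end', T(.043,250,322,c1))
print('boss',T(.016,128,388,c1))
top=[(61,396),(94,122),(383,149),(317,477),(98,451),(346,102),(357,442),(147,80),(373,292),(75,257)]
for p in top: print('bolt',p,T(.042,*p,c1))
def S(z,u,v): return plane(ray('scene',(190+u/5,215+v/5)),z).round(4)
print('scene pin top',S(.043,148,228),'crank',S(.05,466,268))
print(tri(ray('scene',(190+148/5,215+228/5)),ray('top',(290+266/4,150+411/4))))
E
```

```text
eye [0.5438 0.1908 0.022 ]
arm out [0.5894 0.1962 0.022 ]
guide boss [0.5384 0.3373 0.022 ]
shelf front corners [0.5755 0.4337 0.044 ] [0.6025 0.0948 0.044 ]
pin top [ 0.4393 -0.2174  0.043 ]
pin foot [ 0.4386 -0.2213  0.01  ]
crank top [ 0.6374 -0.1625  0.05  ]
nose [ 0.5464 -0.2262  0.021 ]
tongue end [ 0.5034 -0.2082  0.043 ]
boss [ 0.4592 -0.1219  0.016 ]
bolt (61, 396) [ 0.452  -0.0715  0.042 ]
bolt (94, 122) [ 0.6521 -0.0997  0.042 ]
bolt (383, 149) [ 0.6289 -0.3092  0.042 ]
bolt (317, 477) [ 0.392  -0.2521  0.042 ]
bolt (98, 451) [ 0.4124 -0.097   0.042 ]
bolt (346, 102) [ 0.6643 -0.2838  0.042 ]
bolt (357, 442) [ 0.4165 -0.2815  0.042 ]
bolt (147, 80) [ 0.6829 -0.1391  0.042 ]
bolt (373, 292) [ 0.5241 -0.2975  0.042 ]
bolt (75, 257) [ 0.5525 -0.0836  0.042 ]
scene pin top [ 0.4465 -0.2272  0.043 ] crank [ 0.6405 -0.1678  0.05  ]
(array([ 0.43965886, -0.22095181,  0.02628787]), np.float64(0.0007948073782713833))
```

```bash
cat >> h.py <<'E'
def go(p,yaw=None,st=None):
    """shift in tool mm to TCP p; yaw = world angle of rail-like direction to which tool -x should point"""
    st=st or arm.observe(); M=R.from_rotvec(st['ee_rot']).as_matrix()
    d=M.T@(np.array(p)-st['position'])*1000
    cur=np.arctan2(-M[1,0],-M[0,0]); tw=None
    if yaw is not None: tw=-((yaw-cur+np.pi/2)%np.pi-np.pi/2)
    print('shift',d.round(1),'twist',tw,'cur yaw',round(cur,4),'tilt',M[:,2].round(4))
E
python3 - <<'E'
from h import *
go([.615,.195,.33],.11)
E
```

```text
shift [-552.1 -290.9   74.6] twist -0.34688799611487386 cur yaw -0.2369 tilt [-1.0e-04 -1.2e-03 -1.0e+00]
```

>>> move_arm(steps=[[-552, -291, 75, -0.35], [-552, -291, 75, -0.35], [-552, -291, 75, -0.35], [-552, -291, 75, -0.35], [-552, -291, 75, -0.35], [-552, -291, 75, -0.35], [-552, -291, 75, -0.35], [-552, -291, 75, -0.35], [-552, -291, 75, -0.35], [-552, -291, 75, -0.35], [-552, -291, 75, -0.35], [-552, -291, 75, -0.35], [-552, -291, 75, -0.35]], grip=50)

```text
clock: 1.78
position: [0.614, 0.1968, 0.3298]
ee_rot: [0.181, -3.136, -0.001]
force: [-0.6, -0.7, -0.0]
width: 0.545
```

```bash
python3 - <<'E'
from h import *
st=pic('wrist','w1'); print(st['position'],st['ee_rot'],st['clock'])
E
```

```text
[0.61395026 0.19680813 0.32978751] [ 1.81268477e-01 -3.13576954e+00 -1.47602669e-03] 1.775
```

View pics/w1.png

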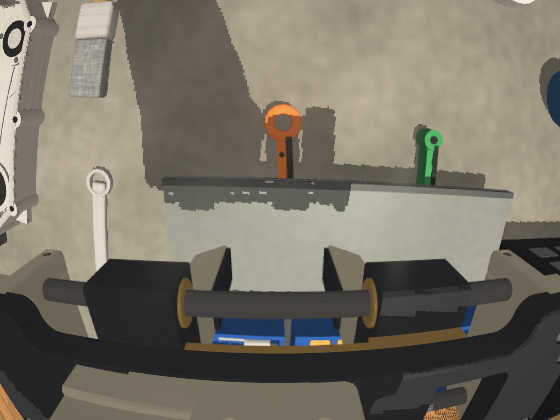

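```bash
python3 - <<'E'
from h import *
st=np.load('st_w1.npy',allow_pickle=True).item()
im=cv2.imread('raw_w1.png')
hsv=cv2.cvtColor(im,cv2.COLOR_BGR2HSV)
m=cv2.inRange(hsv,(3,130,60),(18,255,255)); m[:90]=0;m[190:]=0;m[:,:255]=0;m[:,320:]=0
ys,xs=np.nonzero(m)
P=np.array([plane(wray((x,y),st),.022)[:2] for x,y in zip(xs,ys)])
print(P.min(0),P.max(0))
# hole: non-orange region enclosed
cnt,h=cv2.findContours(m,cv2.RETR_CCOMP,cv2.CHAIN_APPROX_NONE)
for c,hh in zip(cnt,h[0]):
    if len(c)>8: 
        (cx,cy),r=cv2.minEnclosingCircle(c); print(len(c),(cx,cy),r,hh[3],plane(wray((cx,cy),st),.022).round(4))
for y in range(100,182,4):
    xx=np.nonzero(m[y])[0]
    if len(xx): print(y,xx.min(),xx.max(),plane(wray((xx.min(),y),st),.022)[:2].round(4),plane(wray((xx.max(),y),st),.022)[:2].round(4))
cv2.imwrite('pics/w1c.png',cv2.resize(im[90:200,240:330],None,fx=6,fy=5,interpolation=cv2.INTER_CUBIC))
E
```

```text
[0.52730773 0.17758229] [0.59308158 0.21028881]
182 (282.0, 140.5) 36.718624114990234 -1 [0.5599 0.1952 0.022 ]
16 (281.5, 154.1666717529297) 3.2059926986694336 0 [0.5721 0.1962 0.022 ]
50 (282.16815185546875, 121.52655029296875) 9.510013580322266 0 [0.5431 0.1934 0.022 ]
104 279 286 [0.528  0.1889] [0.5273 0.1949]
108 271 294 [0.5323 0.1824] [0.53   0.2023]
112 267 298 [0.5362 0.1793] [0.533  0.2062]
116 265 300 [0.5399 0.178 ] [0.5363 0.2083]
120 265 301 [0.5434 0.1784] [0.5397 0.2096]
124 264 301 [0.5471 0.1779] [0.5433 0.2101]
128 265 300 [0.5505 0.1791] [0.5469 0.2096]
132 267 298 [0.5538 0.1813] [0.5506 0.2083]
136 271 295 [0.557  0.1852] [0.5545 0.2061]
140 276 285 [0.56   0.1899] [0.5591 0.1978]
144 277 285 [0.5635 0.1912] [0.5626 0.1982]
148 277 285 [0.567  0.1916] [0.5662 0.1987]
152 277 285 [0.5706 0.192 ] [0.5698 0.1991]
156 277 286 [0.5742 0.1924] [0.5732 0.2004]
160 277 286 [0.5778 0.1929] [0.5768 0.2008]
164 278 286 [0.5813 0.1942] [0.5804 0.2013]
168 278 286 [0.5849 0.1946] [0.5841 0.2017]
172 278 286 [0.5885 0.195 ] [0.5877 0.2021]
176 278 286 [0.5922 0.1954] [0.5913 0.2026]
```

View pics/w1c.png

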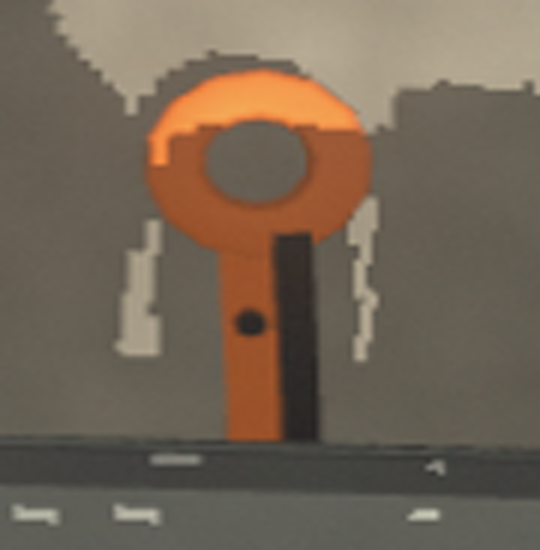

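```bash
python3 - <<'E'
from h import *
go([.571,.1994,.23],.16)
go([.571,.1994,.181],.16)
E
```

```text
shift [42.3  7.4 99.9] twist -0.04430689499441165 cur yaw 0.1157 tilt [-4.e-04  9.e-04 -1.e+00]
shift [ 42.3   7.3 148.9] twist -0.04430689499441165 cur yaw 0.1157 tilt [-4.e-04  9.e-04 -1.e+00]
```

>>> move_arm(steps=[[42, 7, 50, -0.044], [42, 7, 90, -0.044], [42, 7, 125, -0.044], [42, 7, 140, -0.044], [42, 7, 148, -0.044], [42, 7, 148, -0.044]])

```text
clock: 2.58
position: [0.5726, 0.1977, 0.1822]
ee_rot: [-0.247, 3.131, 0.0]
force: [1.0, 0.3, 0.4]
width: 0.545
```

```bash
python3 - <<'E'
from h import *
go([.571,.1994,.181],.16)
st=pic('wrist','w2')
E
```

```text
shift [1.4 1.9 1.2] twist -0.0025891088783678295 cur yaw 0.1574 tilt [ 6.e-04  4.e-04 -1.e+00]
```

View pics/w2.png

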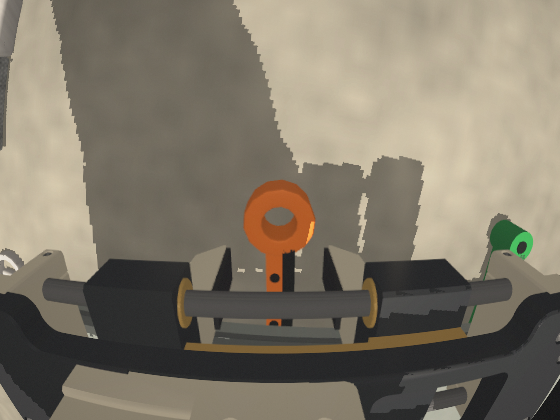

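>>> move_arm(steps=[[1, 2, 1, 0], [1, 2, 1, 0], [1, 2, 1, 0], [1, 2, 1, 0], [1, 2, 1, 0], [1, 2, 1, 0]], grip=5, grip_force=35)

```text
clock: 3.38
position: [0.5712, 0.1992, 0.1808]
ee_rot: [-0.247, 3.132, 0.0]
force: [-1.3, 0.0, 3.0]
width: 0.15
```

```bash
python3 - <<'E'
from h import *
s=arm.observe();print(s['width']*91.8,s['force'])
p=s['position'];c,n=np.cos(.075),np.sin(.075)
go(p-np.array([c,n,0])*.148+[0,0,.002])
E
```

```text
13.754110269008002 [-1.32459897  0.00362603  3.01715213]
shift [147.5  12.1  -2. ] twist None cur yaw 0.1571 tilt [ 1.e-04  0.e+00 -1.e+00]
```

>>> move_arm(steps=[[10, 1, -2, 0], [40, 3, -2, 0], [70, 6, -2, 0], [100, 8, -2, 0], [125, 10, -2, 0], [145, 12, -2, 0], [150, 12, -2, 0], [150, 12, -2, 0], [150, 12, 0, 0], [150, 12, 0, 0]])

```text
clock: 4.62
position: [0.422, 0.1877, 0.1808]
ee_rot: [-0.246, 3.131, 0.001]
force: [0.2, -0.3, 0.3]
width: 0.149
```

```bash
python3 - <<'E'
from h import *
st=pic('wrist','w3'); print(st['position'],st['width']*91.8)
pic('top','t3',(120,150,400,300),2.8)
E
```

```text
[0.42197889 0.18770187 0.1807836 ] 13.709530288985965
```

View pics/w3.png

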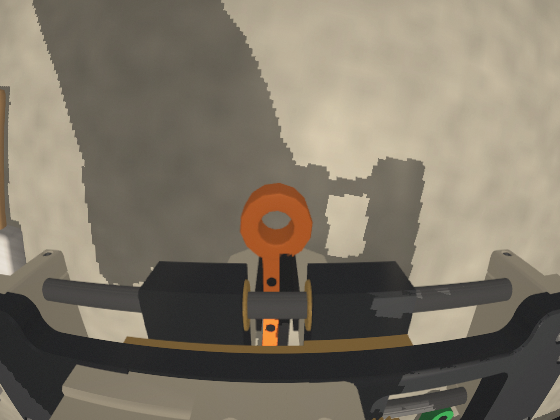

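View pics/t3.png

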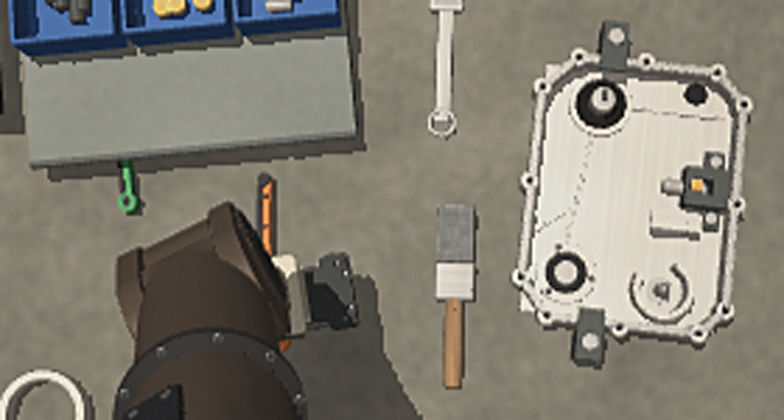

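```bash
python3 - <<'E'
from h import *
go([.500,.196,.26],.06)
E
```

```text
shift [-78.5  -3.9 -79.1] twist 0.09664958848114447 cur yaw 0.1566 tilt [ 1.2e-03  5.0e-04 -1.0e+00]
```

>>> move_arm(steps=[[0, 0, 0, 0], [0, 0, 0, 0], [0, 0, -20, 0], [0, 0, -50, 0], [-30, -2, -80, 0.05], [-79, -4, -80, 0.097], [-79, -4, -80, 0.097], [-79, -4, -80, 0.097], [-79, -4, -80, 0.097]], grip=44)

```text
clock: 5.85
position: [0.4986, 0.1959, 0.2603]
ee_rot: [0.095, -3.139, 0.001]
force: [-0.6, -0.1, -0.3]
width: 0.479
```

```bash
python3 - <<'E'
from h import *
st=pic('wrist','w4'); print(st['position'],st['width']*91.8,st['clock'])
E
```

```text
[0.49864781 0.19586259 0.2603181 ] 44.01080962169596 5.85
```

View pics/w4.png

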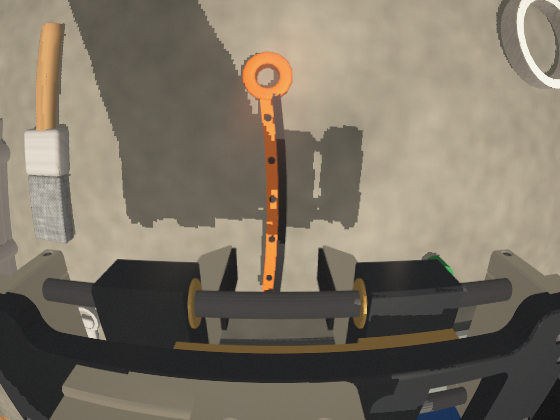

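```bash
python3 - <<'E'
from h import *
st=np.load('st_w4.npy',allow_pickle=True).item()
im=cv2.imread('raw_w4.png'); hsv=cv2.cvtColor(im,cv2.COLOR_BGR2HSV)
m=cv2.inRange(hsv,(3,130,60),(20,255,255)); m[:,:235]=0;m[:,300:]=0;m[292:]=0
cnt,h=cv2.findContours(m,cv2.RETR_CCOMP,cv2.CHAIN_APPROX_NONE)
for c,hh in zip(cnt,h[0]):
    if len(c)>20 and hh[3]>=0: 
        (cx,cy),r=cv2.minEnclosingCircle(c); E=plane(wray((cx,cy),st),.022);print((cx,cy),r,E.round(4))
M=cv2.moments
ys,xs=np.nonzero(m[:98]); P=np.array([plane(wray((x,y),st),.022)[:2] for x,y in zip(xs,ys)])
print('ring bbox',P.min(0),P.max(0),(P.min(0)+P.max(0))/2)
# left (-y) edge: near-top edge
L=[]
for y in range(108,285,6):
    xx=np.nonzero(m[y])[0]; p=plane(wray((xx.min()-.5,y),st),.022)[:2]; L.append(p)
L=np.array(L)
from scipy.optimize import least_squares
E0=(P.min(0)+P.max(0))/2
def f(a):
    t=a[0]; d=L-E0; x=d@[np.cos(t),np.sin(t)]*1000; y=d@[-np.sin(t),np.cos(t)]*1000
    return y-(6*(1-((x-85)/85)**2)-7)
r=least_squares(f,[.07]); print('heading',r.x,f(r.x).round(1))
t=r.x[0]; s=105; yc=6*(1-((s-85)/85)**2)
g=E0+np.array([np.cos(t)*s-np.sin(t)*yc,np.sin(t)*s+np.cos(t)*yc])/1000; print('grasp',g,'yaw',t-.033)
go([*g,.1815],t-.033)
E
```

```text
(267.5, 77.5) 12.020915031433105 [0.3961 0.1832 0.022 ]
ring bbox [0.3785714  0.16616815] [0.40965335 0.19880575] [0.39411238 0.18248695]
heading [0.06231428] [ 0.1 -0.3 -0.1  0.2 -0.1  0.2  0.6  0.3  0.   0.5  0.3  0.1  0.6  0.5
 -0.3  0.3  0.3  0.3  0.3 -0.4 -0.3 -0.2  0.   0.2 -0.3 -0.  -0.5 -0.1
 -0.5 -0. ]
grasp [0.49855562 0.19468254] yaw 0.029314280998695576
shift [ 0.2 -1.2 79. ] twist 0.03152374370052358 cur yaw 0.0608 tilt [-1.3e-03 -3.0e-04 -1.0e+00]
```

>>> move_arm(steps=[[0, -1, 45, 0.032], [0, -1, 70, 0.032], [0, -1, 79, 0.032], [0, -1, 79, 0.032]])

```text
clock: 6.4
position: [0.4995, 0.195, 0.1817]
ee_rot: [0.045, -3.141, 0.0]
force: [0.9, -0.2, -1.2]
width: 0.479
```

>>> move_arm(steps=[[0, 0, 0, 0], [0, 0, 0, 0], [0, 0, 0, 0], [0, 0, 0, 0]], grip=5, grip_force=50)

```text
clock: 6.9
position: [0.4999, 0.1951, 0.1822]
ee_rot: [-0.044, 3.141, 0.001]
force: [-0.0, -0.5, 5.4]
width: 0.147
```

>>> move_arm(steps=[[0, 0, -40, 0], [0, 0, -100, 0], [0, 0, -110, 0], [0, 0, -110, 0]])

```text
clock: 7.4
position: [0.4997, 0.195, 0.292]
ee_rot: [-0.044, 3.14, 0.001]
force: [0.0, 0.4, -3.0]
width: 0.15
```

```bash
python3 - <<'E'
from h import *
st=pic('wrist','w5'); print(st['position'],st['width']*91.8,st['clock'],st['force'],st['ft_torque'])
go([.50,-.13,.29],.5)
E
```

```text
[0.49971613 0.19499266 0.29195767] 13.766739608404649 7.4 [ 0.03158527  0.35491029 -3.02403873] [-0.02437244 -0.05607953  0.01728467]
shift [   8.5 -324.7    1. ] twist -0.47169971121530274 cur yaw 0.0283 tilt [-1.e-03 -4.e-04 -1.e+00]
```

View pics/w5.png

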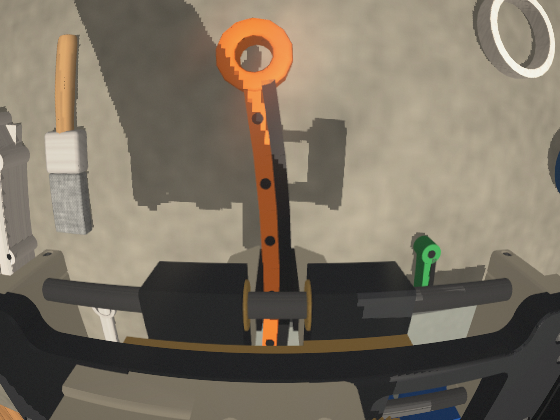

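>>> move_arm(steps=[[8, -60, 0, -0.12], [8, -120, 0, -0.24], [8, -180, 0, -0.36], [8, -240, 0, -0.47], [8, -300, 0, -0.47], [8, -325, 0, -0.47], [8, -325, 0, -0.47], [8, -325, 0, -0.47]])

```text
clock: 8.45
position: [0.5006, -0.1292, 0.2903]
ee_rot: [0.775, -3.042, -0.003]
force: [0.4, 0.5, -1.4]
width: 0.147
```

```bash
python3 - <<'E'
from h import *
st=pic('wrist','w6'); print(st['position'],st['ee_rot'],st['width']*91.8,st['clock'],st['force'],st['ft_torque'])
E
```

```text
[ 0.50055363 -0.12916253  0.29033883] [ 7.74878335e-01 -3.04225263e+00 -2.65927841e-03] 13.495334269833936 8.45 [ 0.42212319  0.54700177 -1.43063721] [ 0.09752856  0.009274   -0.03183207]
```

View pics/w6.png

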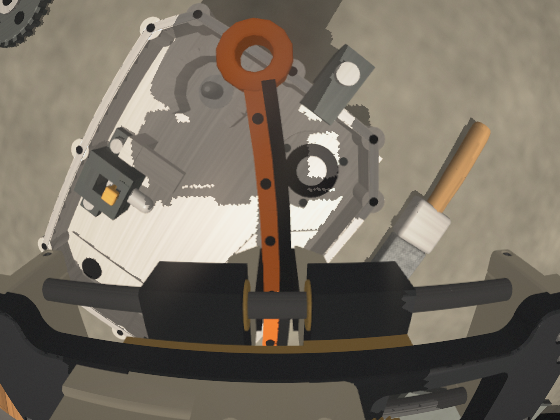

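```bash
python3 - <<'E'
from h import *
im=cv2.imread('raw_w6.png')
cv2.imwrite('pics/w6a.png',cv2.resize(im[10:230,70:310],None,fx=3.3,fy=2.7,interpolation=cv2.INTER_CUBIC))
cv2.imwrite('pics/w6b.png',cv2.resize(im[60:120,170:310],None,fx=5.7,fy=8,interpolation=cv2.INTER_CUBIC))
E
```

```text
(no output)
```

View pics/w6a.png

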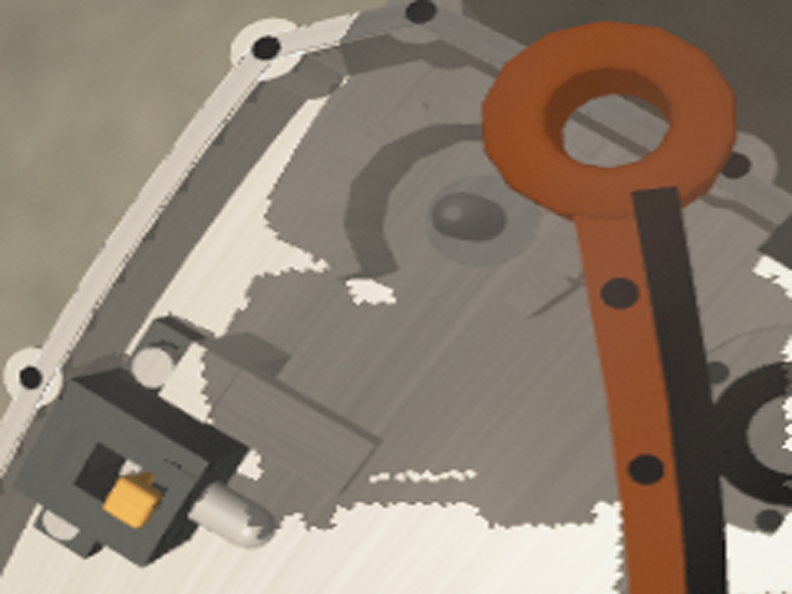

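View pics/w6b.png

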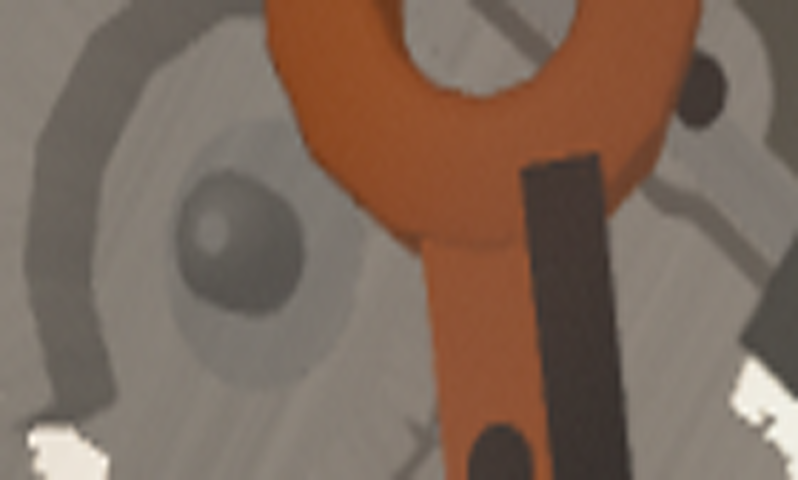

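```bash
python3 - <<'E'
from h import *
st=np.load('st_w6.npy',allow_pickle=True).item()
a=lambda u,v:(70+u/3.3-.5+.15,10+v/2.7-.5+.18)
W=lambda u,v,z:plane(wray(a(u,v),st),z).round(4)
b=lambda u,v:(170+u/5.7-.4,60+v/8-.45)
B=lambda u,v,z:plane(wray(b(u,v),st),z).round(4)
print('pin tip',B(210,232,.043),'seat',B(268,255,.010),'seat12',B(268,255,.012))
print('pin cyl-ish blob right edge at foot', B(303,255,.012))
print('eye top',W(608,118,.130), 'outer',W(609,115,.130))
print('nose tip front',W(262,530,.021),'nose base',W(205,500,.021))
print('tongue end corners',W(382,440,.043),W(325,497,.043))
for p in [(265,47),(421,10),(30,377)]: print('bolt',W(*p,.042))
print('wall end',W(392,268,.042), 'wall outer',W(352,262,.042))
E
```

```text
pin tip [ 0.438  -0.2185  0.043 ] seat [ 0.4377 -0.2172  0.01  ] seat12 [ 0.4376 -0.2168  0.012 ]
pin cyl-ish blob right edge at foot [ 0.4355 -0.2124  0.012 ]
eye top [ 0.412  -0.1882  0.13  ] outer [ 0.4115 -0.1883  0.13  ]
nose tip front [ 0.5468 -0.2263  0.021 ] nose base [ 0.5453 -0.2444  0.021 ]
tongue end corners [ 0.499  -0.2054  0.043 ] [ 0.52   -0.2109  0.043 ]
bolt [ 0.4146 -0.2801  0.042 ]
bolt [ 0.3919 -0.2517  0.042 ]
bolt [ 0.5236 -0.2965  0.042 ]
wall end [ 0.4566 -0.2238  0.042 ] wall outer [ 0.4591 -0.2328  0.042 ]
```

```bash
python3 - <<'E'
from h import *
go([.5292,-.1643,.234],.44)
E
```

```text
shift [ -8.  -44.9  56.6] twist 0.059742839080980215 cur yaw 0.4997 tilt [-0.002  0.001 -1.   ]
```

>>> move_arm(steps=[[-8, -25, 0, 0.06], [-8, -45, 15, 0.06], [-8, -45, 40, 0.06], [-8, -45, 56, 0.06], [-8, -45, 56, 0.06], [-8, -45, 56, 0.06]])

```text
clock: 9.25
position: [0.5298, -0.1653, 0.2363]
ee_rot: [-0.684, 3.066, -0.0]
force: [-0.1, -0.1, -1.6]
width: 0.149
```

```bash
python3 - <<'E'
from h import *
st=pic('wrist','w7'); print(st['position'],st['ee_rot'],st['width']*91.8,st['clock'],st['force'])
im=cv2.imread('raw_w7.png')
cv2.imwrite('pics/w7a.png',cv2.resize(im[0:130,180:340],None,fx=5,fy=4.5,interpolation=cv2.INTER_CUBIC))
go([.5292,-.1643,.234],.44)
E
```

```text
[ 0.52977392 -0.16534401  0.23625987] [-6.83923639e-01  3.06561240e+00 -1.17769058e-04] 13.673486803728444 9.25 [-0.08118233 -0.06866018 -1.60457876]
shift [0.1 1.4 2.5] twist -0.0012576833304263069 cur yaw 0.4387 tilt [ 1.2e-03 -1.0e-04 -1.0e+00]
```

View pics/w7.png

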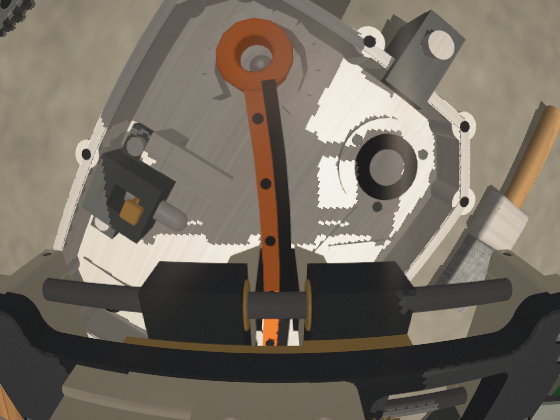

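View pics/w7a.png

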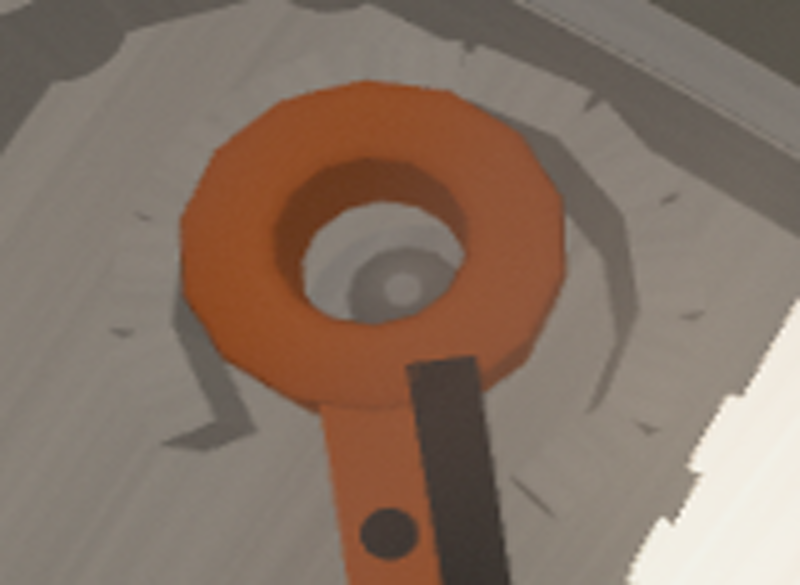

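```bash
python3 - <<'E'
from h import *
st=np.load('st_w7.npy',allow_pickle=True).item()
a=lambda u,v:(180+u/5-.4,0+v/4.5-.39)
W=lambda u,v,z:plane(wray(a(u,v),st),z)
zb=st['position'][2]-.1822
M=R.from_rotvec(st['ee_rot']).as_matrix()
t=W(403,288,.043)
for n,u,v,z in [('top',370,240,zb+.022),('bot',384,263,zb),('outer top',373,243,zb+.022)]:
    p=W(u,v,z); print(n,p.round(4),'to pin in tool mm',(M.T@(t-p)*1000).round(1))
print(t)
E
```

```text
top [ 0.4383 -0.2193  0.0761] to pin in tool mm [-0.   1.1 33.1]
bot [ 0.4373 -0.22    0.0541] to pin in tool mm [-1.3  1.3 11.1]
outer top [ 0.4385 -0.2189  0.0761] to pin in tool mm [ 0.3  0.9 33.1]
[ 0.43786362 -0.21825499  0.043     ]
```

>>> move_arm(steps=[[-0.7, 1.2, 0, 0], [-0.7, 1.2, 5, 0], [-0.7, 1.2, 12, 0], [-0.7, 1.2, 17, 0], [-0.7, 1.2, 20, 0], [-0.7, 1.2, 20, 0]])

```text
clock: 10.05
position: [0.5295, -0.1644, 0.2154]
ee_rot: [0.682, -3.066, -0.0]
force: [-0.3, 0.6, -2.3]
width: 0.146
```

```bash
python3 - <<'E'
from h import *
st=pic('wrist','w8',(180,0,340,130),4.5); print(st['position'],st['force'],st['ft_torque'])
E
```

```text
[ 0.52949653 -0.16444842  0.21537203] [-0.33490487  0.63955678 -2.28444531] [ 0.10255209 -0.0415889   0.00389112]
```

View pics/w8.png

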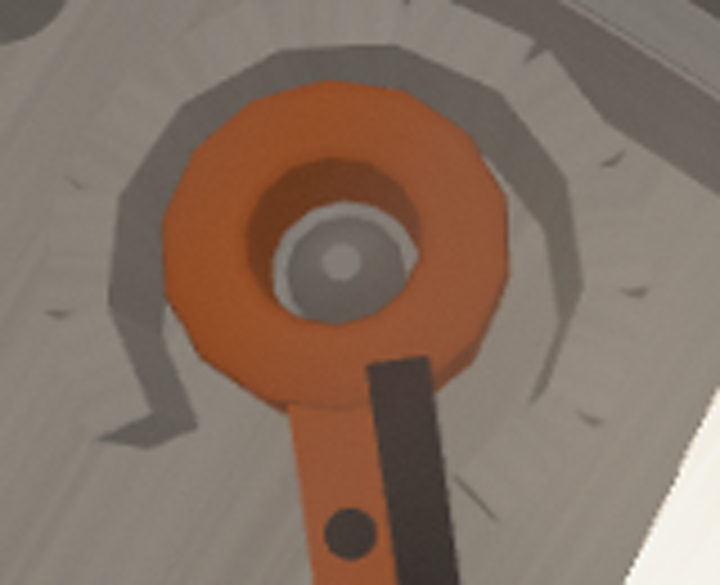

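>>> move_arm(steps=[[-0.8, 0.2, 3, 0], [-0.8, 0.2, 8, 0], [-0.8, 0.2, 13, 0], [-0.8, 0.2, 17, 0], [-0.8, 0.2, 19, 0], [-0.8, 0.2, 19, 0]])

```text
clock: 10.85
position: [0.5302, -0.1639, 0.1966]
ee_rot: [0.683, -3.066, -0.0]
force: [-0.2, 0.4, -2.4]
width: 0.149
```

```bash
python3 - <<'E'
from h import *
st=pic('wrist','w9',(180,0,340,130),4.5); print(st['position'],st['force'],st['ft_torque'])
E
```

```text
[ 0.53020366 -0.1639482   0.19657503] [-0.17770728  0.38019441 -2.37414369] [ 0.07801282 -0.09324243  0.03004394]
```

View pics/w9.png

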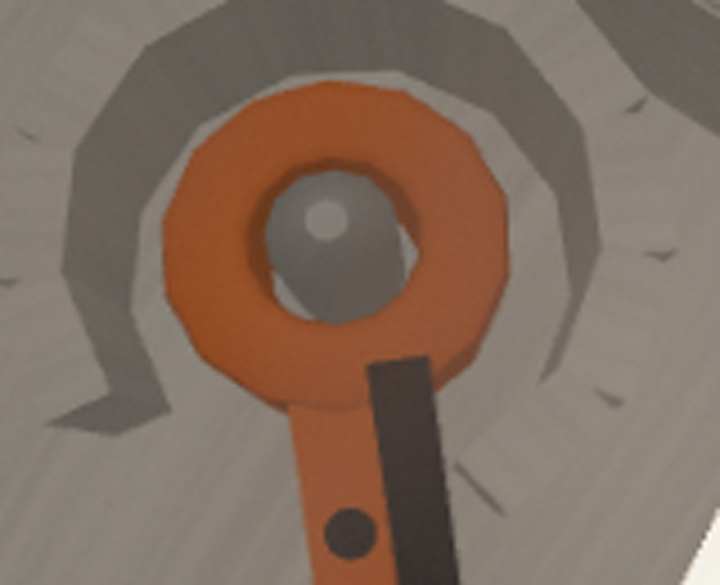

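>>> move_arm(steps=[[0, 0, 2, 0], [0, 0, 4, 0], [0, 0, 4.5, 0], [0, 0, 4.5, 0]])

```text
clock: 11.4
position: [0.5302, -0.1639, 0.1922]
ee_rot: [0.683, -3.066, -0.0]
force: [-0.0, 0.7, -1.4]
width: 0.148
```

>>> move_arm(steps=[[0, 0, 0, 0], [0, 0, 0, 0], [0, 0, 0, 0], [0, 0, 0, 0]], grip=30)

```text
clock: 11.9
position: [0.5303, -0.164, 0.1923]
ee_rot: [-0.683, 3.066, -0.0]
force: [-0.2, -0.1, -0.3]
width: 0.328
```

>>> move_arm(steps=[[0, 0, -15, 0], [0, 0, -50, 0], [0, 0, -90, 0], [0, 0, -110, 0], [0, 0, -110, 0], [0, 0, -110, 0]])

```text
clock: 12.65
position: [0.53, -0.1638, 0.3021]
ee_rot: [0.683, -3.066, -0.0]
force: [1.1, 0.4, -0.1]
width: 0.327
```

```bash
python3 - <<'E'
from h import *
st=pic('wrist','w10'); print(st['position'],st['ee_rot'],st['force'],st['clock'])
im=cv2.imread('raw_w10.png')
cv2.imwrite('pics/w10a.png',cv2.resize(im[40:240,140:340],None,fx=4,fy=3,interpolation=cv2.INTER_CUBIC))
E
```

```text
[ 0.52995319 -0.16380362  0.30208047] [ 6.82778929e-01 -3.06625816e+00 -2.88967117e-04] [ 1.07239618  0.4183328  -0.13124432] 12.65
```

View pics/w10.png

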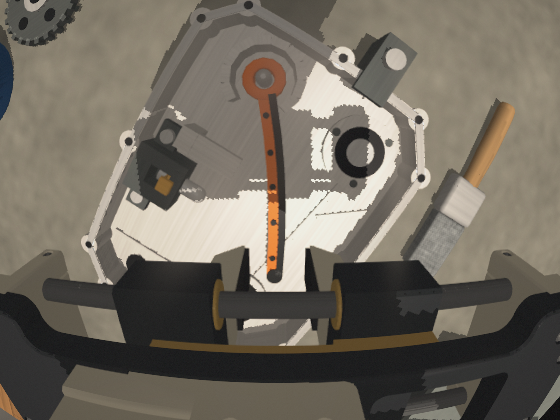

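View pics/w10a.png

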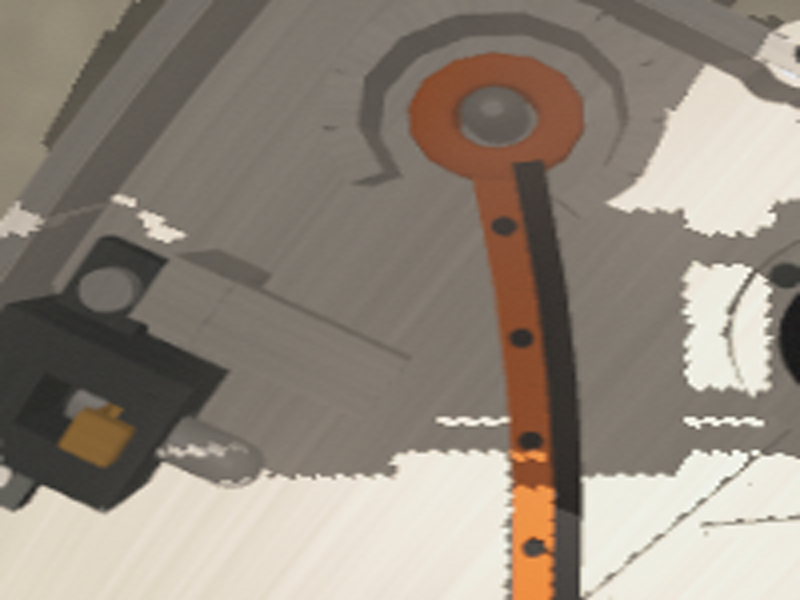

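```bash
python3 - <<'E'
from h import *
st=np.load('st_w10.npy',allow_pickle=True).item()
a=lambda u,v:(140+u/4-.4,40+v/3-.35)
W=lambda u,v,z:plane(wray(a(u,v),st),z)[:2].round(4)
p=W(492,102,.043);print('pin',p)
print('ring L/R',W(410,117,.032),W(585,117,.032),np.linalg.norm(W(410,117,.032)-W(585,117,.032)),'top/bot',W(500,52,.032))
e=(W(410,117,.032)+W(585,117,.032))/2;print('eye',e)
for n,v in [('nose front',(255,478,.021)),('tongue far corner',(412,356,.043)),('tongue near corner',(376,425,.043))]: 
    q=W(*v);d=q-p;print(n,q,d.round(4),np.arctan2(d[1],d[0]).round(4))
tip=plane(wray((274,275),st),.032)[:2];d=tip-e;print('tip',tip,np.linalg.norm(d),'head',np.arctan2(d[1],d[0]))
for b in [(128,141),(88,243),(201,18),(421,178),(419,119)]:print('bolt',plane(wray(b,st),.042)[:2].round(4))
print('spots',[ (plane(wray(b,st),.032)[:2]-e).round(4) for b in [a(504,226),a(521,338),a(531,440),a(534,547)]])
E
```

```text
pin [ 0.4367 -0.2189]
ring L/R [ 0.4456 -0.2323] [ 0.432  -0.2023] 0.032938731001664286 top/bot [ 0.4233 -0.224 ]
eye [ 0.4388 -0.2173]
nose front [ 0.5493 -0.2237] [ 0.1126 -0.0048] -0.0426
tongue far corner [ 0.4997 -0.2062] [0.063  0.0127] 0.1989
tongue near corner [ 0.5187 -0.2054] [0.082  0.0135] 0.1632
tip [ 0.58358658 -0.14167785] 0.16334584317648954 head 0.4813287086375079
bolt [ 0.5238 -0.2965]
bolt [ 0.6273 -0.3084]
bolt [ 0.4149 -0.2795]
bolt [ 0.4522 -0.0723]
bolt [ 0.412  -0.0973]
spots [array([0.025, 0.013]), array([0.0498, 0.028 ]), array([0.0735, 0.0411]), array([0.1004, 0.0542])]
```

```bash
cat >> h.py <<'E'
PIN=np.array([.4378,-.2182])
def pushpose(b,lat,s=.135,z=.192):
    u=np.array([np.cos(b),np.sin(b)]);n=np.array([-u[1],u[0]]);q=PIN+s*u+lat*n
    return np.array([*q,z]),b+np.pi/2
def rel(p,yaw):
    st=arm.observe();M=R.from_rotvec(st['ee_rot']).as_matrix();cur=np.arctan2(-M[1,0],-M[0,0])
    return (M.T@(p-st['position'])*1000).round(1),round(-((yaw-cur+np.pi)%(2*np.pi)-np.pi),3)
E
python3 - <<'E'
from h import *
print(arm.observe()['joints'].round(3))
print(rel(*pushpose(.48,.0315,z=.29)))
E
```

```text
[ 0.122  0.43   0.11   1.875 -0.061  0.841  2.272]
(array([-27.1,  26.9,  11.6]), np.float64(-1.613))
```

```bash
sed -i 's|return np.array(\[\*q,z\]),b+np.pi/2|return np.array([*q,z]),b-np.pi/2|' h.py; python3 - <<'E'
from h import *
print(rel(*pushpose(.48,.0335,z=.29)))
E
```

```text
(array([-27. ,  28.9,  11.6]), np.float64(1.529))
```

>>> move_arm(steps=[[-27, 29, 0, 0.17], [-27, 29, 0, 0.34], [-27, 29, 0, 0.51], [-27, 29, 0, 0.68], [-27, 29, 0, 0.85], [-27, 29, 0, 1.02], [-27, 29, 0, 1.19], [-27, 29, 0, 1.36], [-27, 29, 0, 1.529], [-27, 29, 0, 1.529], [-27, 29, 0, 1.529]], grip=0)

```text
clock: 14.08
position: [0.5423, -0.1261, 0.3017]
ee_rot: [-1.624, -2.688, 0.001]
force: [0.3, 0.3, -0.8]
width: 0.001
```

```bash
python3 - <<'E'
from h import *
s=pic('wrist','w11');print(s['width'],s['clock'],s['joints'].round(2))
print(rel(*pushpose(.48,.0335,z=.192)))
E
```

```text
0.000867266931571676 14.075 [-0.23  0.46  0.5   1.89 -0.29  0.86  0.9 ]
(array([ 1.000e-01, -1.000e-01,  1.099e+02]), np.float64(0.003))
```

View pics/w11.png

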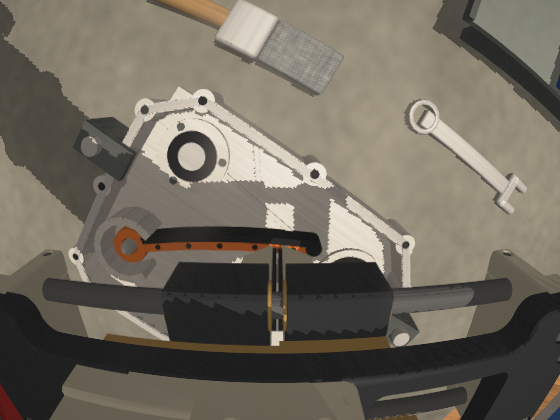

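```bash
python3 - <<'E'
from h import *
st=np.load('st_w11.npy',allow_pickle=True).item()
M=R.from_rotvec(st['ee_rot']).as_matrix()
for n,uv,z in [('eye',(131,245),.032),('shoe outer edge near 270',(270,231),.032),('tip',(320,243),.032),('orange mid',(200,245),.032)]:
    p=plane(wray(uv,st),z); print(n,p.round(4),(M.T@(p-st['position'])*1000).round(1))
print(wproj([*st['position'][:2],.032],st))
print(wproj(st['position']-[0,0,.178],st))
E
```

```text
eye [ 0.4403 -0.2151  0.032 ] [ -31.5 -131.3  269.8]
shoe outer edge near 270 [ 0.5446 -0.1435  0.032 ] [-16.6  -5.8 269.7]
tip [ 0.5867 -0.1338  0.032 ] [-27.6  36.  269.7]
orange mid [ 0.4977 -0.183   0.032 ] [-29.8 -65.7 269.8]
(np.float64(277.3545435108796), np.float64(211.86992561990124))
(np.float64(277.6821136625676), np.float64(263.7859466586916))
```

>>> move_arm(steps=[[6, 0, 40, 0], [6, 0, 85, 0], [6, 0, 105, 0], [6, 0, 109, 0], [6, 0, 109, 0]])

```text
clock: 14.75
position: [0.5398, -0.1211, 0.1937]
ee_rot: [1.629, 2.686, 0.0]
force: [0.3, -0.1, -0.0]
width: 0.003
```

```bash
python3 - <<'E'
from h import *
s=pic('wrist','w12');print(s['position'],s['force'],s['clock'])
for b,l in [(.48,.0215),(.40,.0215),(.3,.0215),(.2,.0215),(.1,.0215),(.03,.0215),(-.02,.0215)]: print(b,*rel(*pushpose(b,l)))
E
```

```text
[ 0.53982802 -0.12113299  0.19365776] [ 0.27839495 -0.05911568 -0.01661392] 14.75
0.48 [-17.4  -0.5   2.1] 0.0
0.4 [-28.3   0.8   2.1] 0.08
0.3 [-41.9   1.2   2.1] 0.18
0.2 [-55.5   0.2   2.1] 0.28
0.1 [-69.   -2.2   2.1] 0.38
0.03 [-78.3  -4.6   2.1] 0.45
-0.02 [-84.8  -6.8   2.1] 0.5
```

View pics/w12.png

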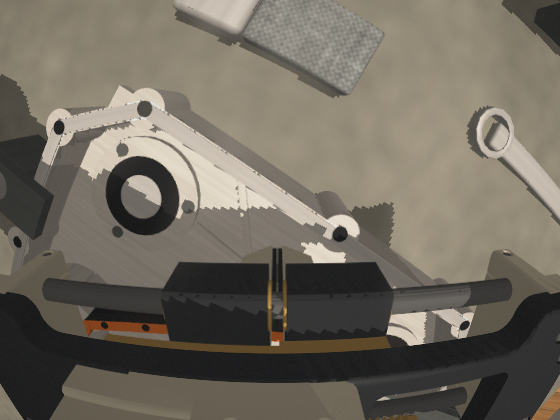

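>>> move_arm(steps=[[-10, 0, 1, 0], [-17, 0, 1, 0], [-23, 0, 1, 0.04], [-28, 1, 1, 0.08], [-35, 1, 1, 0.13], [-42, 1, 1, 0.18], [-49, 1, 1, 0.23], [-55, 0, 1, 0.28], [-62, -1, 1, 0.33], [-69, -2, 1, 0.38], [-74, -3, 1, 0.42], [-78, -5, 1, 0.45], [-78, -5, 1, 0.45]])

```text
clock: 16.42
position: [0.5711, -0.1929, 0.1922]
ee_rot: [2.189, 2.253, -0.001]
force: [0.8, 0.8, -1.1]
width: 0.007
```

```bash
python3 - <<'E'
from h import *
s=pic('wrist','w13');print(s['position'],s['force'],s['clock'])
pic('top','t13',(290,150,400,290),4.2)
for b in [.03,-.02,-.06,-.1,-.13,-.15,-.17]: print(b,*rel(*pushpose(b,.0215,z=.1925)))
E
```

```text
[ 0.57111494 -0.19292273  0.19223   ] [ 0.80412548  0.82142217 -1.10835719] 16.425
0.03 [-0.2  1.  -0.3] 0.0
-0.02 [-7.   1.9 -0.3] 0.05
-0.06 [-12.4   2.4  -0.3] 0.09
-0.1 [-17.9   2.7  -0.3] 0.13
-0.13 [-22.    2.7  -0.3] 0.16
-0.15 [-24.7   2.7  -0.3] 0.18
-0.17 [-27.5   2.6  -0.3] 0.2
```

View pics/w13.png

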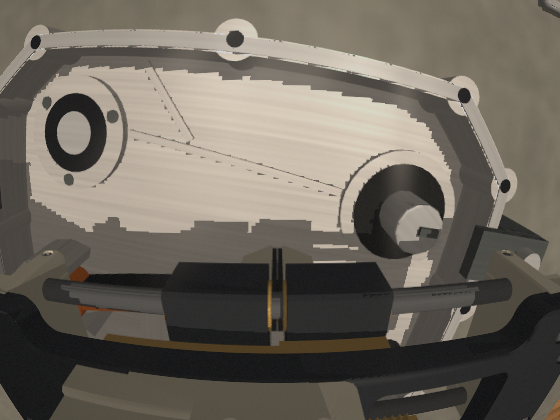

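View pics/t13.png

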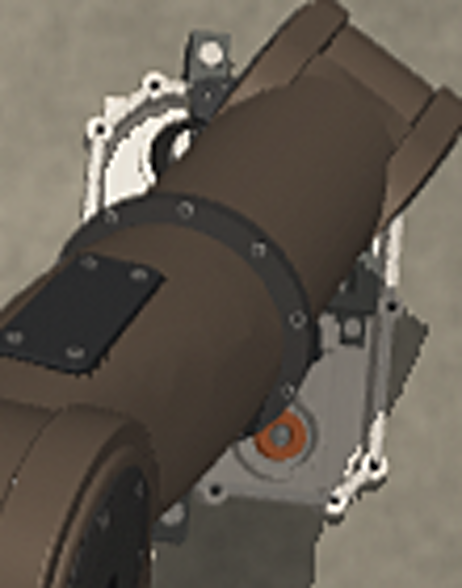

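>>> move_arm(steps=[[-4, 1, 0, 0.03], [-7, 2, 0, 0.05], [-10, 2, 0, 0.07], [-13, 2, 0, 0.095], [-15, 3, 0, 0.11], [-18, 3, 0, 0.13], [-18, 3, 0, 0.13], [-18, 3, 0, 0.13]])

```text
clock: 17.52
position: [0.5748, -0.2071, 0.192]
ee_rot: [-2.324, -2.106, -0.004]
force: [-2.1, 11.4, 7.1]
width: 0.002
```

```bash
python3 - <<'E'
from h import *
s=arm.observe();print(s['position'],s['force'],s['clock'])
pic('scene','s13',(190,180,340,330),4)
for b in [-.1,-.12,-.14,-.16,-.18]: print(b,*rel(*pushpose(b,.0215,z=.1925)))
E
```

```text
[ 0.57483167 -0.20705236  0.19197684] [-2.0519633  11.4357533   7.06434547] 17.525
-0.1 [-3.3 -0.3 -0.6] 0.002
-0.12 [-6.   0.1 -0.6] 0.022
-0.14 [-8.7  0.5 -0.6] 0.042
-0.16 [-11.4   0.8  -0.6] 0.062
-0.18 [-14.1   1.   -0.6] 0.082
```

View pics/s13.png

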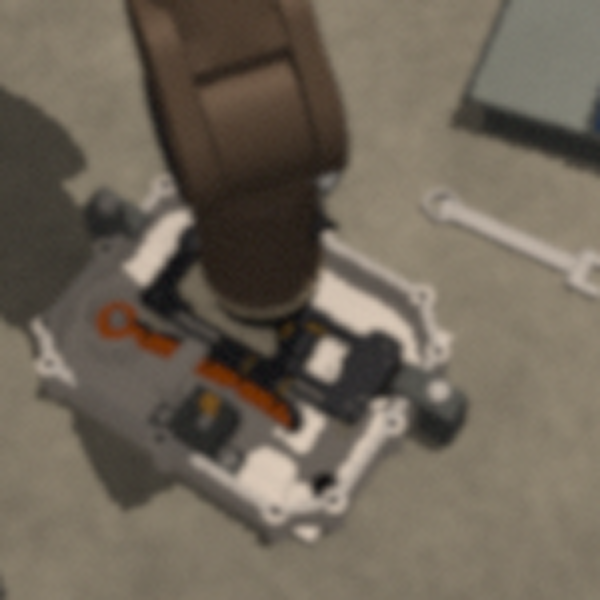

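>>> move_arm(steps=[[-2, 0, 0, 0.015], [-4, 0, 0, 0.03], [-6, 1, 0, 0.045], [-6, 1, 0, 0.045]])

```text
clock: 18.08
position: [0.5753, -0.213, 0.1919]
ee_rot: [-2.37, -2.052, -0.004]
force: [-2.1, 12.7, 7.1]
width: 0.002
```

```bash
python3 - <<'E'
from h import *
s=arm.observe();print(s['position'],s['force'],s['clock'])
for b in [-.14,-.16,-.18]: print(b,*rel(*pushpose(b,.0215,z=.1925)))
E
```

```text
[ 0.57526723 -0.21304426  0.19193978] [-2.11302411 12.71224012  7.12307675] 18.075
-0.14 [-2.8 -0.4 -0.6] -0.004
-0.16 [-5.5  0.  -0.6] 0.016
-0.18 [-8.2  0.4 -0.6] 0.036
```

>>> move_arm(steps=[[-2, 0, 0, 0.01], [-4, 0, 0, 0.02], [-5, 0, 0, 0.03], [-5, 0, 0, 0.03]])

```text
clock: 18.58
position: [0.5751, -0.2178, 0.192]
ee_rot: [-2.401, -2.018, -0.005]
force: [-0.5, 13.7, 7.0]
width: 0.007
```

```bash
python3 - <<'E'
from h import *
s=arm.observe();print(s['position'],s['force'],s['clock'])
pic('scene','s14',(190,180,340,330),4)
for b in [-.14,-.16,-.18]: print(b,*rel(*pushpose(b,.0215,z=.1925)))
E
```

```text
[ 0.57510612 -0.21776177  0.1920182 ] [-0.45659405 13.74998741  7.01360261] 18.575
-0.14 [ 1.9 -1.  -0.4] -0.033
-0.16 [-0.8 -0.5 -0.5] -0.013
-0.18 [-3.5 -0.1 -0.5] 0.007
```

View pics/s14.png

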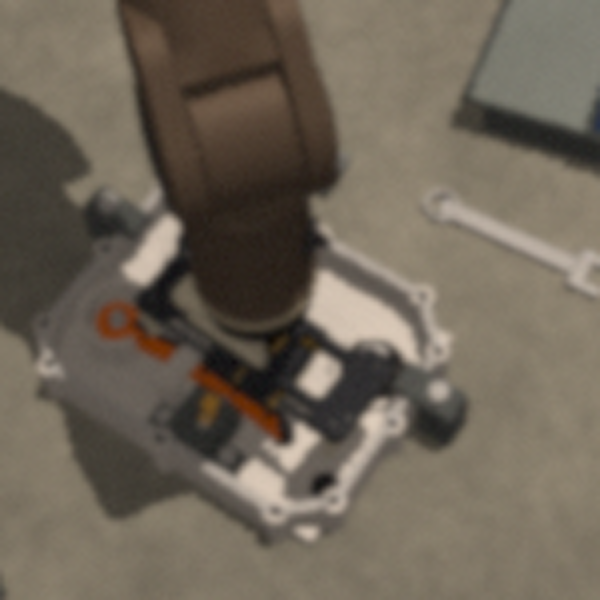

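>>> move_arm(steps=[[-1.5, 0, 0, 0], [-3, 0, 0, 0.01], [-4, 0, 0, 0.01], [-4, 0, 0, 0.01]])

```text
clock: 19.12
position: [0.575, -0.2204, 0.1921]
ee_rot: [-2.409, -2.006, -0.008]
force: [1.5, 18.3, 8.2]
width: 0.003
```

```bash
python3 - <<'E'
from h import *
s=arm.observe();print(s['position'],s['force'],s['clock'])
for b in [-.14,-.16,-.18]: print(b,*rel(*pushpose(b,.0215,z=.1925)))
E
```

```text
[ 0.57498469 -0.22036554  0.19205619] [ 1.47712094 18.26705909  8.23174368] 19.125
-0.14 [ 4.5 -1.3 -0.4] -0.042
-0.16 [ 1.8 -0.8 -0.4] -0.022
-0.18 [-0.9 -0.4 -0.5] -0.002
```

>>> move_arm(steps=[[3, 0, 0, 0], [8, 0, 0, 0], [15, 0, 0, 0], [25, 0, 0, 0], [35, 0, -30, 0], [35, 0, -80, 0], [35, 0, -130, 0], [35, 0, -130, 0]])

```text
clock: 20.12
position: [0.5813, -0.1917, 0.3262]
ee_rot: [2.413, 2.002, 0.006]
force: [0.1, -0.3, -0.8]
width: 0.002
```

```bash
python3 - <<'E'
from h import *
s=pic('wrist','w15');print(s['position'],s['force'],s['clock'])
pic('scene','s15',(190,180,340,330),4)
pic('top','t15',(290,150,400,290),4.2)
E
```

```text
[ 0.58125765 -0.19170217  0.32618467] [ 0.06546705 -0.28942274 -0.77157906] 20.125
```

View pics/w15.png

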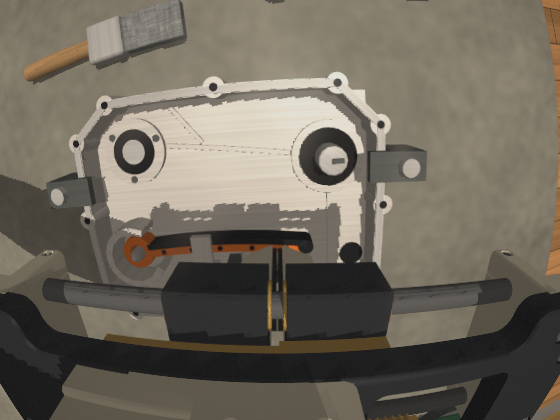

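View pics/s15.png

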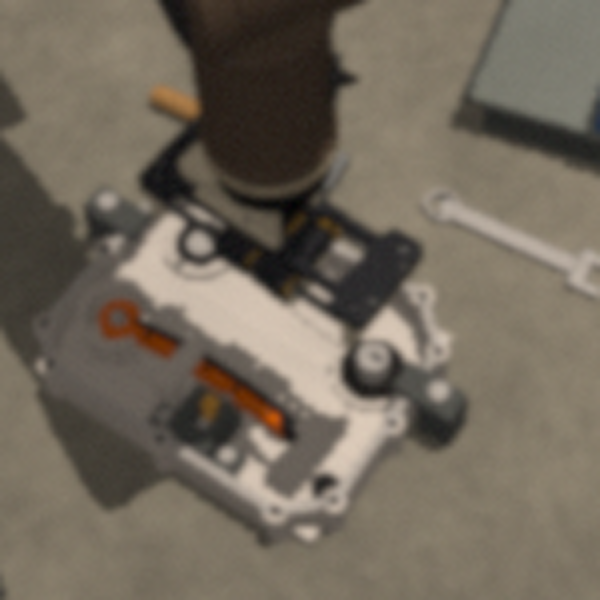

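View pics/t15.png

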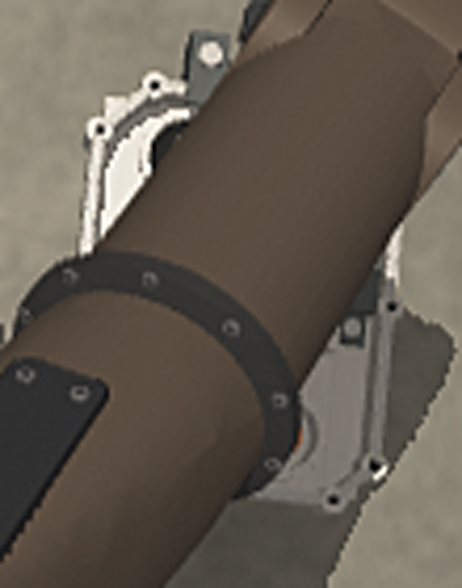

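>>> move_arm(steps=[[-40, 0, -15, 0], [-80, 0, -15, 0], [-95, -20, -15, 0], [-95, -20, -15, 0], [-95, -20, -15, 0]])

```text
clock: 20.9
position: [0.5434, -0.2797, 0.3362]
ee_rot: [-2.415, -2.006, 0.0]
force: [0.4, -0.2, 0.0]
width: 0.003
```

```bash
python3 - <<'E'
from h import *
s=pic('wrist','w16');print(s['position'],s['force'],s['clock'])
im=cv2.imread('raw_w16.png')
cv2.imwrite('pics/w16a.png',cv2.resize(im[80:240,80:340],None,fx=3,fy=3,interpolation=cv2.INTER_CUBIC))
E
```

```text
[ 0.5434033  -0.27973903  0.33616361] [ 0.3856731  -0.21603708  0.01887668] 20.9
```

View pics/w16.png

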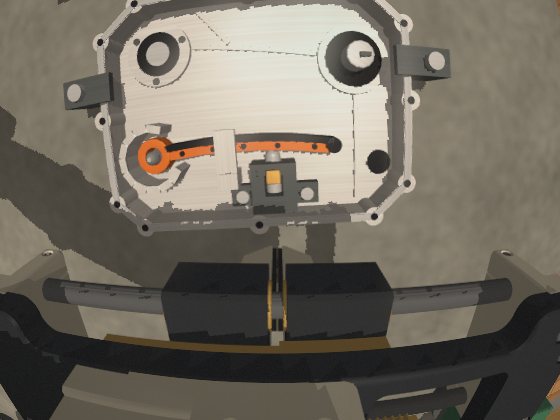

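View pics/w16a.png

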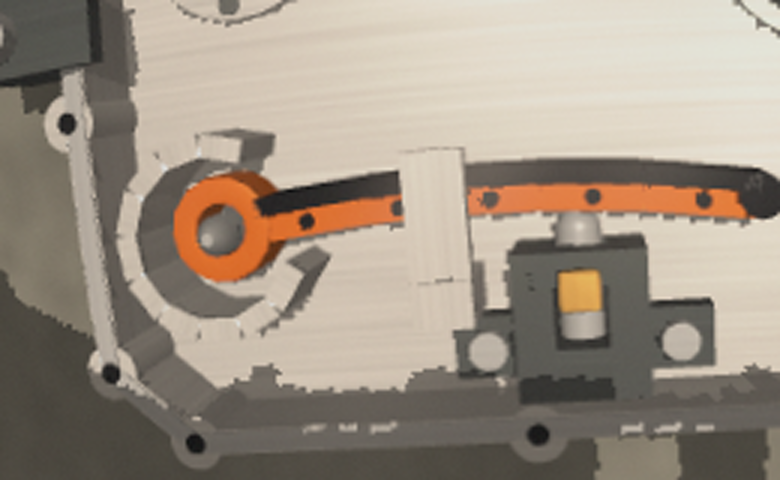

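```bash
python3 - <<'E'
from h import *
st=np.load('st_w16.npy',allow_pickle=True).item()
im=cv2.imread('raw_w16.png'); hsv=cv2.cvtColor(im,cv2.COLOR_BGR2HSV)
a=lambda u,v:(80+u/3-.33,80+v/3-.33)
W=lambda u,v,z:plane(wray(a(u,v),st),z)[:2]
# -y top edge of rail: bottom boundary of orange
m=cv2.inRange(hsv,(5,150,150),(18,255,255))
m[:,:172]=0; m[:,326:]=0; m[158:]=0; m[:130]=0
e=(W(173,228,.032)+W(267,228,.032))/2; print('eye',e,'pin',W(222,212,.043))
# outer ring fit
mr=cv2.inRange(hsv,(5,150,100),(18,255,255));mr[:,:130]=0;mr[:,168:]=0;mr[:130]=0;mr[178:]=0
L=[];X=[]
for x in list(range(176,208,4))+list(range(240,320,4)):
    yy=np.nonzero(m[:,x])[0]
    if len(yy): X.append(x);L.append(plane(wray((x,yy.max()+.5),st),.032)[:2])
L=np.array(L)
from scipy.optimize import least_squares
for E0 in (e,PIN):
    def f(q):
        t=q[0];d=L-E0;x=d@[np.cos(t),np.sin(t)]*1000;y=d@[-np.sin(t),np.cos(t)]*1000
        return y-(6*(1-((x-85)/85)**2)-7)
    r=least_squares(f,[-.14]);print('heading',r.x,f(r.x).round(1))
B={n:plane(wray(b,st),.042)[:2] for n,b in dict(a=(403,22),b=(407,183),c=(102,121),d=(116,204),e=(145,228),f=(374,216),g=(259,225),h=(99,42),i=(411,99),j=(134,4)).items()}
for p,q in [('e','f'),('d','b'),('c','i'),('h','a')]:
    d=B[q]-B[p];print(p,q,np.arctan2(d[1],d[0]).round(4),np.linalg.norm(d).round(4))
t=r.x[0]
print('nose/block', W(578,246,.032),)
blk=[W(512,252,.04),W(645,238,.04)];d=blk[1]-blk[0];print('block front edge',blk,np.arctan2(d[1],d[0]))
E
```

```text
eye [ 0.43860677 -0.21604258] pin [ 0.44535056 -0.21107744]
heading [-0.14362358] [ 0.7  0.  -0.6 -0.3  0.  -0.5 -0.1 -0.6 -0.1 -0.3  0.5  0.3  0.2  0.1
  0.  -0.  -0.1 -0.  -0.   0.   0.1  0.2  0.4 -0.4 -0.2  0.   0.3 -0.4]
heading [-0.12306741] [ 2.4  1.7  1.   1.2  1.4  0.8  1.1  0.6  0.5  0.2  0.9  0.6  0.5  0.3
  0.1  0.  -0.1 -0.1 -0.2 -0.2 -0.2 -0.1 -0.1 -0.9 -0.7 -0.6 -0.4 -1.1]
e f -0.1284 0.215
d b -0.113 0.2732
c i -0.1276 0.2785
h a -0.1467 0.2728
nose/block [ 0.54564523 -0.24405928]
block front edge [array([ 0.52710056, -0.24098259]), array([ 0.56520074, -0.24405162])] -0.08037801338376044
```

>>> move_arm(steps=[[0, 0, 0, 0], [0, 0, 0, 0], [0, 0, 0, 0], [0, 0, 0, 0], [0, 0, 0, 0], [0, 0, 0, 0], [0, 0, 0, 0], [0, 0, 0, 0]])

```text
clock: 21.95
position: [0.543, -0.2806, 0.3372]
ee_rot: [-2.417, -2.007, -0.0]
force: [0.0, 0.5, 0.4]
width: 0.005
```

```bash
python3 - <<'E'
from h import *
s=pic('wrist','w17')
a=cv2.imread('raw_w16.png')[100:230,120:420].astype(int);b=cv2.imread('raw_w17.png')[100:230,120:420].astype(int)
print((abs(a-b).max(2)>60).sum(),s['clock'])
pic('top','t17',(100,100,420,300),2.5)
im=cv2.imread('raw_w17.png');cv2.imwrite('pics/w17a.png',cv2.resize(im[130:220,220:330],None,fx=6,fy=6,interpolation=cv2.INTER_CUBIC))
E
```

```text
1857 21.95
```

View pics/t17.png

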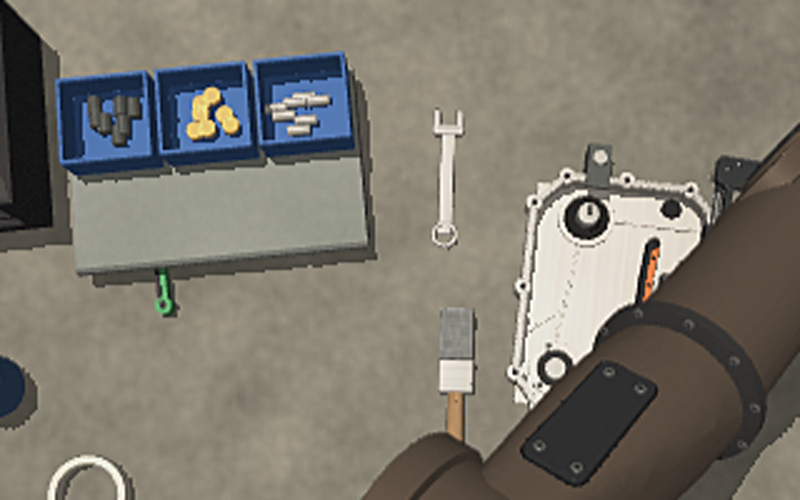

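View pics/w17a.png

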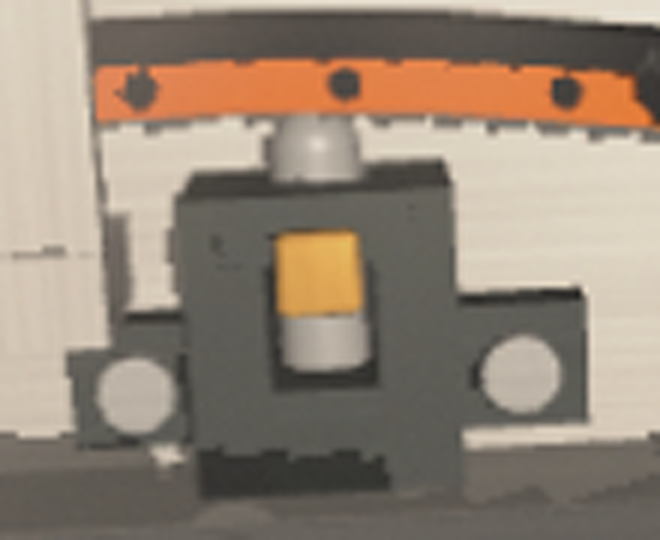

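```bash
python3 -c "
from cell import arm
print(arm.sign_off())"
```

```text
the job is handed in; nothing more can be done
None
```

I drew the rail out by its eye end, then regrasped it about 105 mm along the arm. I set the eye down over the pivot pin, swung out about 0.6 rad, and let go. With closed fingers I then pushed the free end under the tongue and against the plunger to its stop (18 N sideways), backed off and handed in at about 22 s.

**Seating before the push:** the pin showed through the hole and the eye ring measured 33 mm across at its seated height, against 34 mm given, so it lay flat.

**After backing off:** the rail lies under the tongue, touching the plunger, at a heading of -0.144 rad. The case heading measures -0.11 to -0.15 rad depending on which rim bolts I use. That puts the rail within about 0.03 rad of home, well short of the 0.1 rad where an uncaught plunger would have pushed it. The catch appeared dropped behind the plunger. The rail looked the same one second later.

**Measurements that disagreed:**
- The frame comparison across that second changed at many pixels. I put this down to about 1 mm of arm drift and did not re-measure the heading.
- Fitting the last view with the earlier pin position gave a heading of -0.123 rad, with a worse fit.
- The plunger was judged from the pictures and the push force, because its travel cannot be read directly.
- A steady upward force of about 7 N showed on the tool during the push; I did not find its cause.

**Other things on the bench:** the brush, guide and spanner look unmoved in the last top view. I did not check the sprocket, oil filter, tape and paint tin after the job; nothing came near them.

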